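# Dock a cutlery caddy in the counter bay

## Robot

A 7-joint arm with a two-finger parallel gripper is mounted at the origin on the work surface. World frame = base frame: x ahead of the robot, y to its left, z up, the work surface at z = 0. Lengths are in m, angles in rad, forces in N, time in s.
With the tool pointing down it reaches from about 0.35 to 0.9 m from the base axis. Payload 19.9 kg.
Tool frame: the origin (TCP) lies on the centre line of the jaws, within the pads' length; the fingertips stand 11 mm ahead of it and the grasp point (between the pads) lies 8 mm behind it; z points along the fingers, y is the direction in which the jaws open and shut (so a half turn about z gives the same grasp; the last joint's range is limited). The gripper opens to 85 mm and grips with 20 to 120 N. Pads are 22 mm wide; open, the fingers measure 114 mm over their backs; the gripper's body (76 mm by 85 mm) begins 54 mm behind the grasp point. The pads swing forward as they close: fully open they stand 13 mm farther back than shut.
Start: joints at [1.173, 0.417, -0.01, 1.614, 0.005, 1.111, -0.053], TCP at [0.218, -0.586, 0.208] pointing down, gripper open.
Joint ranges: [-2.81, 2.81], [-0.39, 2.02], [-1.27, 1.25], [0.06, 2.57], [-1.19, 4.33], [0.19, 2], [-2.82, 2.82]. Speed limits (rad/s): [1.89, 1.89, 2.39, 2.39, 3.01, 3.01, 3.01].

## Interface

Orientations are given as a rotation vector (axis times angle).
In Python, from rig import arm, eyes, ticket gives the robot as it stands.
- The arm moves only by the tool play_rows, never from a script. Its argument "increments" is text: rows parted by semicolons, each of 6 numbers parted by spaces: the shift along the tool's x, y, z in cm, then the turn, a rotation vector about the tool's x, y, z in rad. In form: x y z ax ay az; .... A call has exactly 5 rows; each row shifts and turns the commanded pose from where the row before left it, along the tool's axes as they then stand; what a row does not reach is not made up. A row lasts 1/10 s, in which the tool goes at most 50 mm and 8.59 degrees, less where a joint would pass 70% of its speed; a pose out of reach is approached as far as the arm can. A call with a gripper value outside its range is refused whole. "claw" is the opening, from -1 (shut) to 1 (fully open), set as the call begins (left out, the last holds). The fingers move at their own pace and stop on an object; the grip force is fixed at half the most. Time passes only in rows, so rows that do not move let the fingers close, or fill a call up. It gives the time, the measured TCP pose, the force and the opening at its end, in the units of the state.
- arm.sense(): the state, without advancing time (a new reading comes with each control period).
- eyes.snapshot(name): name is "scene" or "top" or "wrist"; returns a dict with "img" (384x512x3 uint8, red, green, blue), "K" (3x3 intrinsics, pixels), "k1" (the pictures are not rectified: a ray, as slopes to the right and down, at radius r is drawn at 1 + k1 r^2 times it, then the intrinsics apply), "camera_from_world" (4x4, takes a point from world to camera coordinates); the wrist camera has in their place "mount" (4x4, takes a point from camera to tool coordinates, whose origin is the TCP and whose axes are the flange's). Camera axes: x right, y down, z forward; pixel columns grow to the right and rows downward; lengths in m; the calibration is good to about 2 mm. A picture is of the moment at which its call begins: read the wrist's pose just before it. There is no depth.
- ticket.close_job(): hands the job in, once; it reports no verdict.
The state is a dict: "t": time; "joints": joint angles; "qvel": joint speeds; "tau": joint torques, N m; "position": TCP position; "ee_rot": TCP orientation; "wrist_force": force on the tool from outside, world axes, zero at the start; "ft_torque": the same for the moment, N m; "gripper_width": finger opening in m.
Only numpy, scipy, OpenCV 4.12 (cv2) and the standard library are available. Lean on these libraries where they do the work, as an engineer would, in place of code of your own. Each camera call takes 0.05 s, during which the arm holds its last target. There are 200 camera calls.

## Task

Pick up the cutlery caddy with the blue handle, set it down on the open end of the bay's metal plate, short of the flared guides, and let go of it completely. Then push it from behind between the guides, so that they straighten it, until it presses the sprung red buffer with about 10 newtons for a moment (well under 20, and never forced against the guides), and leave it standing there against the buffer. Leave the yellow-handled caddy and everything else where it is.

Things in the scene. Friction and masses are not known exactly. Their poses are not given: they have to be found in the camera images.
- caddy: Caddy to dock: open black plastic box, 110 mm long (x), 62 wide (y), walls 4 thick and 50 high, 0.25 to 0.5 kg. A blue handle bar runs along x over its middle: 50 long, 14 thick (y), 58 to 84 mm above the underside, on a web 8 thick. Origin: centre of the underside, z up. Both ends alike: it may be docked either way round.
- dock: The bay, fixed: metal plate 140 mm wide (y), from x = -205 to +170, its flat top 12 mm above this origin. +x is the push direction. Open end with blue edge lines: x = -205 to -70; guides from -63 on. Origin: on the centre line under the plate, where the flare ends and the straight channel starts; z up.
- setdown (a point): Point on the plate's top, on the centre line, 130 mm before the bay's origin (same axes): a good place for the middle of the caddy's underside, its length along the bay's x.
- guides: Two dark steel rails on the plate, same frame as the bay, 8 mm thick, tops 24 mm above the plate. They flare from 115 mm apart at x = -62 to 65 mm apart at x = 0, then run straight, 65 mm apart, to x = 140. More than 20 N from the caddy harms them.
- stop_bracket: Grey bracket across the closed end, same frame as the bay. It carries the sprung red buffer (40 mm wide, 16 to 42 mm above the plate) facing the channel. The buffer gives 0.25 mm per newton, 8 mm at most, and pushes back. 5 N on it is enough; over 20 N harms it. Sliding the caddy takes 2 to 4 N more and the guides up to as much: a push of 12 to 14 N does it.
- buffer_mid (a point): Middle of the buffer face's possible settings (97.5 mm past the bay's origin, 29 mm above the plate). The screw setting differs each time: the unpressed face lies up to 27.5 mm before or behind this point; it is not measured, find it by touch. Draw the pusher back slowly (15 mm/s): the caddy follows 1 to 3 mm, then friction keeps it against the buffer.
- other_caddy: Same kind of caddy with a yellow handle; leave alone. Origin: centre of the underside.
- shaker: Glass shaker with steel cap, 44 mm across, 100 mm high; bystander. Origin under its centre.
- cup: Steel cup, 76 mm across, 100 mm high; bystander. Origin under its centre.
- bowl: White bowl, 110 mm across, 50 mm high; bystander. Origin under its centre.
- spoon: Serving spoon with black handle, 180 mm long, lying flat; bystander.
- tray_bin: Black open bin 120 x 100 x 50 mm; bystander. Origin under its centre.
- can: Can with red label, 68 mm across, 110 mm high; bystander. Origin under its centre.

How it is judged:
On the way, in this order (a step that is already met when the one before it is completed fails the run):
1. the caddy stands on the plate's open end, short of the guides, roughly straight, and is let go (x of caddy in the frame of dock between -0.19 and -0.105 m and y of caddy in the frame of dock between -0.03 and 0.03 m and angle between the x axis of caddy and the x axis of dock, either way round below 0.35 rad and z of caddy in the frame of dock between 0.008 and 0.016 m and angle between caddy's own z axis and vertical below 0.07 rad and contact force between the fingers and caddy below 0.2 N and linear speed of caddy below 0.01 m/s), for 0.2 s.
2. the caddy, between the guides, presses the buffer with at least 5 N for 0.3 s (contact force between caddy and stop_bracket above 5 N and x of caddy in the frame of dock above 0 m and z of caddy in the frame of dock between 0.008 and 0.016 m and angle between caddy's own z axis and vertical below 0.07 rad), for 0.3 s.
At the end, for the whole second after the job is handed in: The blue-handled caddy stands flat on the plate (within 4 mm of its top, tilt under 4 degrees) between the guides, centred within 3 mm and straight within 4 degrees, still touching the buffer (more than 0.1 N), released and at rest; all other things are within 20 mm of where they were (x of caddy in the frame of dock between 0.005 and 0.083 m and y of caddy in the frame of dock between -0.003 and 0.003 m and angle between the x axis of caddy and the x axis of dock, either way round below 0.07 rad and contact force between caddy and stop_bracket above 0.1 N and z of caddy in the frame of dock between 0.008 and 0.016 m and angle between caddy's own z axis and vertical below 0.07 rad and contact force between the fingers and caddy below 0.2 N and linear speed of caddy below 0.01 m/s and distance of each of other_caddy, shaker, cup, bowl, spoon, tray_bin, can from where it was at the start of the episode below 0.02 m).
It fails at once if the buffer is pressed with more than 20 N (contact force between caddy and stop_bracket above 20 N).
It fails at once if the caddy bears on the guides with more than 20 N (contact force between caddy and guides above 20 N).
It fails at once if another thing is moved by more than 30 mm (distance of any of other_caddy, shaker, cup, bowl, spoon, tray_bin, can from where it was at the start of the episode above 0.03 m).
It also fails if it takes over 72 s, if anything falls off the work surface, if the arm or the gripper's body presses on something with over 40 N, if the wrist force passes 120 N, or if a joint passes its speed limit or range.

## Working session

There is one attempt and no reset: what is moved stays moved. The work goes in short steps, Python scripts to look and compute and a tool call to move; the robot and the scene stay as the last step left them, time stands still between calls to the robot, and variables do not carry over. Pictures are saved under pics/ and viewed, about 8 in all and at most 12, crops included, and the job is handed in when it is done.

Besides the shell and the picture viewer there is one more tool, called as name(argument=value, ...) on one line, values as JSON. play_rows: Moves the arm, as the interface text tells. Its arguments: {"type":"object","properties":{"increments":{"type":"string"},"claw":{"type":"number"}},"required":["increments"]}

```bash
mkdir -p pics
cat > h.py <<'E'
import numpy as np, cv2
from rig import arm, eyes, ticket
from scipy.spatial.transform import Rotation as R
def ray(s,uv,pose=None):
    """world origin and directions of pixels"""
    K=s["K"];k=s["k1"];uv=np.atleast_2d(uv).astype(float)
    p=cv2.undistortPoints(uv[:,None],np.array(K),np.array([k,0,0,0,0.]))[:,0]
    d=np.c_[p,np.ones(len(p))]
    if "camera_from_world" in s: M=np.linalg.inv(s["camera_from_world"])
    else:
        T=np.eye(4);T[:3,:3]=R.from_rotvec(pose["ee_rot"]).as_matrix();T[:3,3]=pose["position"];M=T@s["mount"]
    return M[:3,3],d@M[:3,:3].T
def onz(s,uv,z,pose=None):
    o,d=ray(s,uv,pose);return o+d*((z-o[2])/d[:,2])[:,None]
E
python3 - <<'E'
from h import *
st=arm.sense();print({k:np.round(v,3) for k,v in st.items()})
ims=[]
for n in("scene","top"):
    s=eyes.snapshot(n);np.save(n,s,allow_pickle=True);cv2.imwrite(f"pics/{n}0.png",s["img"][...,::-1])
    print(n,s["k1"],np.round(np.linalg.inv(s["camera_from_world"]),3).tolist())
    for nm,lo,hi in(("blue",(100,120,50),(130,255,255)),("red",(0,150,80),(6,255,255)),("yel",(20,130,80),(35,255,255))):
        m=cv2.inRange(cv2.cvtColor(s["img"],cv2.COLOR_RGB2HSV),lo,hi)
        c,_=cv2.findContours(m,0,2)
        for k in c:
            if cv2.contourArea(k)>15: r=cv2.minAreaRect(k);print(n,nm,np.round(r[0]),np.round(r[1]),round(r[2]),np.round(onz(s,r[0],.07)[0],3))
E
```

```text
{'t': np.float64(0.0), 'joints': array([ 1.173,  0.418, -0.01 ,  1.614,  0.005,  1.111, -0.053]), 'qvel': array([ 0.001, -0.001, -0.001, -0.001,  0.   ,  0.001, -0.001]), 'tau': array([-0.0000e+00, -8.6446e+01,  6.7800e-01, -4.3491e+01,  1.9000e-02,
        7.0000e-03, -0.0000e+00]), 'position': array([ 0.218, -0.585,  0.207]), 'ee_rot': array([-3.091e+00, -5.560e-01,  1.000e-03]), 'wrist_force': array([-0.275, -0.263,  0.862]), 'ft_torque': array([ 0.027, -0.03 ,  0.016]), 'gripper_width': np.float64(0.085)}
scene -0.08249674183121428 [[-0.315, 0.813, -0.489, 1.337], [0.949, 0.265, -0.17, 0.286], [-0.008, -0.518, -0.855, 1.369], [0.0, 0.0, 0.0, 1.0]]
scene blue [170. 118.] [ 5. 13.] 90 [ 0.406 -0.37   0.07 ]
scene blue [196.   4.] [ 9. 30.] 90 [-0.254 -0.535  0.07 ]
scene red [359. 229.] [12.  6.] 45 [0.638 0.395 0.07 ]
scene yel [172. 154.] [ 5. 13.] 90 [ 0.55  -0.293  0.07 ]
top 0.024022867599411944 [[0.008, -0.997, 0.073, 0.518], [-1.0, -0.009, -0.01, 0.044], [0.01, -0.073, -0.997, 1.311], [0.0, 0.0, 0.0, 1.0]]
top blue [398. 258.] [ 6. 19.] 75 [ 0.405 -0.371  0.07 ]
top red [211. 218.] [13.  3.] 74 [0.508 0.136 0.07 ]
top red [121. 184.] [ 7. 20.] 9 [0.598 0.38  0.07 ]
top yel [368. 203.] [ 6. 18.] 76 [ 0.554 -0.294  0.07 ]
```

```bash
python3 -c "
import cv2,numpy as np
a=cv2.imread('pics/top0.png');cv2.imwrite('pics/top0b.png',cv2.resize(a,(800,600)))"
```

```text
(no output)
```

View pics/top0b.png

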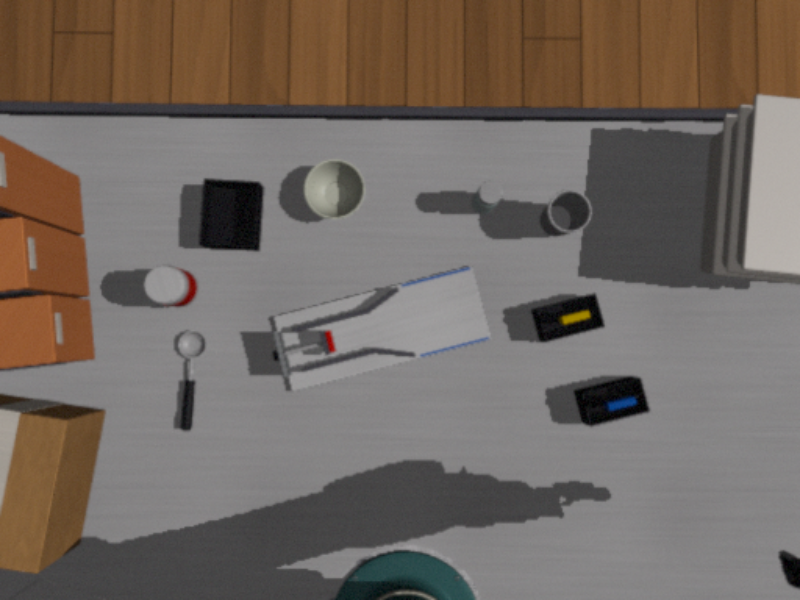

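View pics/scene0.png

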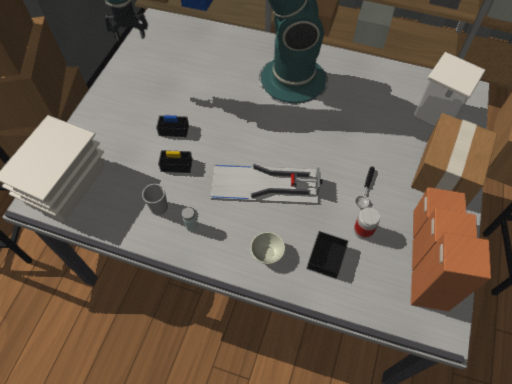

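The top view shows the bay running right to left: its open end corners are at (470,267) and (490,340) in the 800 px view, and its closed end is at (273,318) and (290,390). The blue caddy is at (612,402) and the yellow one at (568,318). The scene view agrees. Next I compute the poses.

```bash
cat >> h.py <<'E'
def fit(loc,w):
    """2D rigid fit local->world: origin, yaw, residual"""
    l0=loc.mean(0);w0=w.mean(0);a=(loc-l0)[:,0]+1j*(loc-l0)[:,1];b=(w-w0)[:,0]+1j*(w-w0)[:,1]
    th=np.angle((np.conj(a)*b).sum());c,s=np.cos(th),np.sin(th);M=np.array([[c,-s],[s,c]])
    o=w0-M@l0;return o,th,w-(loc@M.T+o)
def bar(s,lo,hi,z,pose=None,roi=None):
    """largest blob of a hue: rectangle corners on plane z -> centre, yaw, size"""
    m=cv2.inRange(cv2.cvtColor(s["img"],cv2.COLOR_RGB2HSV),lo,hi)
    if roi: k=np.zeros_like(m);k[roi[1]:roi[3],roi[0]:roi[2]]=1;m*=k
    c=max(cv2.findContours(m,0,1)[0],key=cv2.contourArea)[:,0]
    w=onz(s,c,z,pose)[:,:2];r=cv2.minAreaRect((w*1000).astype(np.float32))
    q=cv2.boxPoints(r);e=q[1]-q[0];f=q[2]-q[1];e=e if np.hypot(*e)>np.hypot(*f) else f
    return np.array(r[0])/1000,np.arctan2(e[1],e[0]),np.array(r[1]),c.mean(0)
def go(xy,z,yaw,st):
    """tool-frame shift (cm) and turn from st to a down-pointing pose; tool y at yaw+90deg mod 180"""
    best=None
    for y in(yaw,yaw+np.pi):
        c,s=np.cos(y),np.sin(y);T=R.from_matrix(np.array([[c,s,0],[s,-c,0],[0,0,-1.]]))
        t=(R.from_rotvec(st["ee_rot"]).inv()*T).as_rotvec()
        if best is None or np.linalg.norm(t)<np.linalg.norm(best[0]):best=(t,T,y)
    d=np.r_[xy,z]-st["position"]
    print("turn",np.round(best[0],3),"yaw",round(best[2],3),"shift after turn cm",np.round(100*best[1].inv().apply(d),2),"q7",np.round(st["joints"][6],2))
E
python3 - <<'E'
from h import *
st=arm.sense()
top=np.load("top.npy",allow_pickle=True).item();sc=np.load("scene.npy",allow_pickle=True).item()
px=np.array([[470,267],[490,340],[273,318],[290,390]])*.64
w=onz(top,px,.012)[:,:2]
loc=np.array([[-.205,-.07],[-.205,.07],[.17,-.07],[.17,.07]])
print(w.round(3))
for l in(loc,loc*[1,-1]):
    o,th,r=fit(l,w);print("dock",o.round(4),round(th,4),(r*1e3).round(1).tolist())
for s in(top,sc):
    b=bar(s,(100,100,40),(130,255,255),.084,roi=None if s is top else(100,60,300,250));print("handle",b)
xy=np.r_[bar(top,(100,100,40),(130,255,255),.084)[0]];yaw=bar(top,(100,100,40),(130,255,255),.084)[1]
go(xy,.22,yaw,st)
print(R.from_rotvec(st["ee_rot"]).as_matrix().round(3))
s=eyes.snapshot("wrist");print(s["mount"].round(3).tolist(),s["k1"],s["K"].round(1).tolist())
E
```

```text
[[ 0.645 -0.117]
 [ 0.512 -0.153]
 [ 0.549  0.243]
 [ 0.419  0.209]]
dock [0.5265 0.0624] 1.8277 [[-1.2, 1.2], [0.7, 0.3], [-2.5, -1.8], [3.0, 0.4]]
dock [0.5265 0.0624] 1.827 [[134.3, 36.7], [-134.6, -35.2], [132.8, 33.7], [-132.5, -35.2]]
handle (array([ 0.4064978 , -0.36546707]), np.float32(-1.2875783), array([18.41226578, 55.34723663]), array([397.47727273, 257.86363636]))
handle (array([ 0.41741321, -0.35984546]), np.float32(-1.264047), array([28.75699997, 54.60396576]), array([170.41176471, 118.55882353]))
turn [-1.000e-03 -1.000e-03 -1.498e+00] yaw 1.854 shift after turn cm [15.85 24.29 -1.26] q7 -0.05
[[ 0.937  0.348 -0.   ]
 [ 0.348 -0.937  0.001]
 [-0.    -0.001 -1.   ]]
[[-0.001, -0.961, -0.276, 0.071], [1.0, -0.001, -0.0, -0.001], [-0.0, -0.276, 0.961, -0.165], [0.0, 0.0, 0.0, 1.0]] -0.062040979601804956 [[329.8, 0.0, 255.6], [0.0, 329.8, 189.8], [0.0, 0.0, 1.0]]
```

play_rows(increments="0 0 0 0 0 -0.149; 0 0 0 0 0 -0.149; 0 0 0 0 0 -0.149; 0 0 0 0 0 -0.149; 0 0 0 0 0 -0.149")

```text
t: 0.65
position: [0.2176, -0.5857, 0.2077]
ee_rot: [-2.672, -1.651, -0.0]
wrist_force: [-0.7, -0.4, 0.3]
gripper_width: 0.0856
```

play_rows(increments="0 0 0 0 0 -0.149; 0 0 0 0 0 -0.149; 0 0 0 0 0 -0.149; 0 0 0 0 0 -0.149; 0 0 0 0 0 -0.149")

```text
t: 1.15
position: [0.2176, -0.5857, 0.2077]
ee_rot: [-1.888, -2.51, -0.0]
wrist_force: [-0.1, 0.5, -0.6]
gripper_width: 0.0851
```

play_rows(increments="1.6 2.4 -0.2 0 0 0; 1.6 2.4 -0.2 0 0 0; 1.6 2.4 -0.2 0 0 0; 1.6 2.4 -0.2 0 0 0; 1.6 2.4 -0.2 0 0 0")

```text
t: 1.65
position: [0.312, -0.4752, 0.2179]
ee_rot: [-1.896, -2.505, -0.0]
wrist_force: [-0.4, -1.1, -0.2]
gripper_width: 0.0852
```

play_rows(increments="1.6 2.4 0 0 0 0; 1.6 2.4 0 0 0 0; 1.6 2.4 0 0 0 0; 1.6 2.4 0 0 0 0; 1.6 2.4 0 0 0 0")

```text
t: 2.15
position: [0.4058, -0.3657, 0.2179]
ee_rot: [-1.896, -2.505, 0.0]
wrist_force: [0.1, -0.1, 0.3]
gripper_width: 0.0853
```

Run:
```python
from h import *
st=arm.sense();s=eyes.snapshot("wrist");np.save("w1",s,allow_pickle=True);cv2.imwrite("pics/w1.png",s["img"][...,::-1])
print(st["t"],st["position"].round(4),st["joints"].round(2),st["wrist_force"].round(2))
b=bar(s,(100,100,40),(130,255,255),.084,st);print(b);go(b[0],.065,b[1],st)
```

```text
2.15 [ 0.4058 -0.3657  0.2179] [ 1.03  0.29 -0.43  1.79  0.14  1.09  0.83] [ 0.05 -0.13  0.29]
(array([ 0.40623318, -0.36425397]), np.float32(-1.3251852), array([13.95451641, 52.56720734]), array([255.95348837, 172.21705426]))
turn [-0.    -0.     0.029] yaw 1.816 shift after turn cm [ 0.13  0.08 15.29] q7 0.83
```

View pics/w1.png

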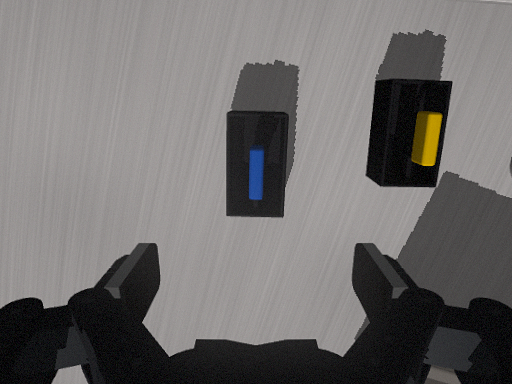

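The wrist view shows the blue handle at about (256,175), nearly parallel to the view's vertical and clear of the yellow caddy at (410,130). I'll go down and grip it.

play_rows(increments="0.13 0.08 3 0 0 0.029; 0 0 4 0 0 0; 0 0 4 0 0 0; 0 0 3 0 0 0; 0 0 1.3 0 0 0")

```text
t: 2.7
position: [0.4044, -0.3643, 0.0623]
ee_rot: [-1.93, -2.474, -0.001]
wrist_force: [0.2, 0.1, 1.6]
gripper_width: 0.0853
```

play_rows(increments="0 0 0 0 0 0; 0 0 0 0 0 0; 0 0 0 0 0 0; 0 0 0 0 0 0; 0 0 0 0 0 0", claw=-1)

```text
t: 3.2
position: [0.4059, -0.3656, 0.0658]
ee_rot: [1.932, 2.476, -0.0]
wrist_force: [-0.3, -0.1, -0.3]
gripper_width: 0.0126
```

play_rows(increments="0 0 0 0 0 0; 0 0 0 0 0 0; 0 0 -0.5 0 0 0; 0 0 -1 0 0 0; 0 0 -1.5 0 0 0")

```text
t: 3.7
position: [0.4055, -0.365, 0.0957]
ee_rot: [-1.931, -2.477, -0.0]
wrist_force: [-0.6, 0.3, 0.1]
gripper_width: -0.0
```

Run:
```python
from h import *
st=arm.sense();s=eyes.snapshot("wrist");cv2.imwrite("pics/w2.png",s["img"][...,::-1])
print(st["position"].round(4),st["gripper_width"],st["wrist_force"])
for n in("top","scene"):
    a=eyes.snapshot(n);np.save(n+"1",a,allow_pickle=True)
    print(n,bar(a,(100,100,40),(130,255,255),.084,roi=None if n=="top" else(100,60,300,250)))
```

```text
[ 0.4055 -0.365   0.0957] -3.7278736803313976e-05 [-0.56810209  0.33179993  0.12502416]
top (array([ 0.40373114, -0.35822522]), np.float32(-1.3667475), array([18.57950783, 40.18301392]), array([394.48484848, 258.36363636]))
scene (array([ 0.41741321, -0.35984546]), np.float32(-1.264047), array([28.75699997, 54.60396576]), array([170.41176471, 118.52941176]))
```

View pics/w2.png

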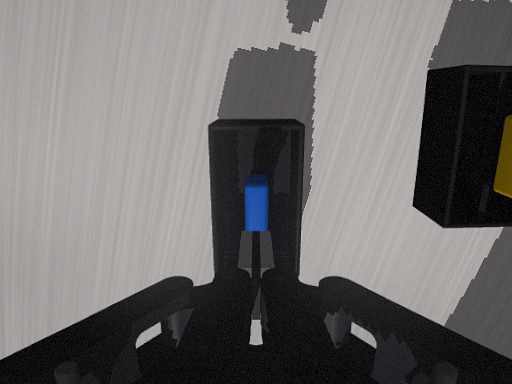

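Run:
```python
from h import *
st=arm.sense();s=eyes.snapshot("wrist")
print("handle far end",onz(s,[[257,174],[257,230]],.084,st).round(4).tolist(),"rim far",onz(s,[[209,124],[304,124]],.05,st).round(4).tolist())
T=R.from_rotvec(st["ee_rot"]);ax=T.as_matrix()
o,d=ray(s,[[257,174],[257,232],[209,124],[304,124]],st)
for z in(.084,.1,.05):
    w=o+d*((z-o[2])/d[:,2])[:,None];print(z,"tool cm",(100*T.inv().apply(w-st["position"])).round(2).tolist())
M=s["mount"]
for q in([0,0,.011],[0,0,0],[0,0,-.008],[.011,0,.011],[-.011,0,.011]):
    p=np.linalg.inv(M)@np.r_[q,1];print(q,cv2.projectPoints(p[None,:3],np.zeros(3),np.zeros(3),s["K"],np.array([s["k1"],0,0,0]))[0].ravel().round(0))
```

```text
handle far end [[0.4004, -0.3374, 0.084], [0.4086, -0.3699, 0.084]] rim far [[0.3651, -0.321, 0.05], [0.4236, -0.3064, 0.05]]
0.084 tool cm [[2.9, 0.12, 1.26], [-0.58, 0.12, 1.26], [5.64, -2.43, 1.25], [5.63, 2.63, 1.25]]
0.1 tool cm [[3.28, 0.11, -0.34], [0.11, 0.12, -0.34], [5.77, -2.21, -0.35], [5.77, 2.39, -0.35]]
0.05 tool cm [[2.09, 0.14, 4.66], [-2.05, 0.14, 4.67], [5.36, -2.91, 4.65], [5.35, 3.12, 4.65]]
[0, 0, 0.011] [255. 224.]
[0, 0, 0] [255. 231.]
[0, 0, -0.008] [255. 238.]
[0.011, 0, 0.011] [255. 206.]
[-0.011, 0, 0.011] [255. 241.]
```

The fingertips show about 30 mm farther back than stated: row 232, where 206 was expected. The jaws closed just above the handle and the caddy did not move, so I'll grip about 30 mm lower.

play_rows(increments="0 0 0 0 0 0; 0 0 0 0 0 0; 0 0.1 0 0 0 0; 0 0 0 0 0 0; 0 0 0 0 0 0", claw=1)

```text
t: 4.4
position: [0.4066, -0.3649, 0.0948]
ee_rot: [-1.932, -2.477, -0.0]
wrist_force: [0.1, -0.5, 0.9]
gripper_width: 0.0725
```

play_rows(increments="0 0 1.5 0 0 0; 0 0 1.5 0 0 0; 0 0 1.5 0 0 0; 0 0 1 0 0 0; 0 0 0.6 0 0 0")

```text
t: 4.9
position: [0.4062, -0.3645, 0.0324]
ee_rot: [-1.931, -2.476, -0.0]
wrist_force: [-0.2, -1.0, -0.1]
gripper_width: 0.0856
```

play_rows(increments="0 0 0 0 0 0; 0 0 0 0 0 0; 0 0 0 0 0 0; 0 0 0 0 0 0; 0 0 0 0 0 0", claw=-1)

```text
t: 5.4
position: [0.4067, -0.3651, 0.0343]
ee_rot: [1.932, 2.477, -0.0]
wrist_force: [1.7, 0.2, -3.4]
gripper_width: 0.0129
```

play_rows(increments="0 0 0 0 0 0; 0 0 0 0 0 0; 0 0 0 0 0 0; 0 0 0 0 0 0; 0 0 0 0 0 0")

```text
t: 5.9
position: [0.4067, -0.3651, 0.0343]
ee_rot: [1.932, 2.477, -0.0]
wrist_force: [-2.0, 0.4, 6.4]
gripper_width: 0.0131
```

play_rows(increments="0 0 -1 0 0 0; 0 0 -2 0 0 0; 0 0 -3 0 0 0; 0 0 -4 0 0 0; 0 0 -3 0 0 0")

```text
t: 6.4
position: [0.4068, -0.3648, 0.1665]
ee_rot: [1.931, 2.477, 0.0]
wrist_force: [-0.3, 0.1, -2.3]
gripper_width: 0.0131
```

Run:
```python
from h import *
st=arm.sense();print(st["t"],st["position"].round(4),st["gripper_width"].round(4),st["wrist_force"].round(1))
# refine dock: blue edge lines in top image
s=eyes.snapshot("top");hsv=cv2.cvtColor(s["img"],cv2.COLOR_RGB2HSV)
m=cv2.inRange(hsv,(100,40,50),(130,255,255));c,_=cv2.findContours(m[150:260,150:330],0,1)
for k in c:
    if len(k)>3: 
        w=onz(s,k[:,0]+[150,150],.012)[:,:2];r=cv2.minAreaRect((w*1000).astype(np.float32));v=cv2.fitLine(w.astype(np.float32),2,0,.001,.001).ravel()
        print("line",np.round(r[0]),np.round(r[1]),"ang",np.arctan2(v[1],v[0])%np.pi)
o=np.array([.5265,.0624]);th=1.8277;x=np.array([np.cos(th),np.sin(th)])
go(o-.13*x,.155,th,st)
```

```text
Traceback (most recent call last):
AttributeError: 'float' object has no attribute 'round'
```

Run:
```python
from h import *
st=arm.sense();print(st["t"],st["position"].round(4),st["gripper_width"],st["wrist_force"].round(1))
s=eyes.snapshot("top");hsv=cv2.cvtColor(s["img"],cv2.COLOR_RGB2HSV)
m=cv2.inRange(hsv,(100,40,50),(130,255,255));c,_=cv2.findContours(m[150:260,150:330].copy(),0,1)
for k in c:
    if len(k)>3: 
        w=onz(s,k[:,0]+[150,150],.012)[:,:2];r=cv2.minAreaRect((w*1000).astype(np.float32));v=cv2.fitLine(w.astype(np.float32),2,0,.001,.001).ravel()
        print("line",np.round(r[0]),np.round(r[1]),"ang",np.arctan2(v[1],v[0])%np.pi)
o=np.array([.5265,.0624]);th=1.8277;x=np.array([np.cos(th),np.sin(th)])
go(o-.13*x,.165,th,st)
```

```text
6.4 [ 0.4068 -0.3648  0.1665] 0.01314714344314997 [-0.3  0.1 -2.3]
line [500. -88.] [  7. 127.] ang 1.8275753
line [628. -53.] [  6. 128.] ang 1.8314716
turn [ 0.001  0.001 -0.01 ] yaw 1.828 shift after turn cm [25.28 22.43  0.15] q7 0.77
```

play_rows(increments="2 1.8 0 0 0 -0.01; 2.7 2.4 0 0 0 0; 2.7 2.4 0 0 0 0; 2.7 2.4 0 0 0 0; 2.7 2.4 0 0 0 0")

```text
t: 6.95
position: [0.485, -0.211, 0.1642]
ee_rot: [-1.92, -2.487, 0.0]
wrist_force: [1.5, 0.2, -2.4]
gripper_width: 0.0129
```

play_rows(increments="2.7 2.4 0 0 0 0; 2.7 2.4 0 0 0 0; 2.7 2.4 0 0 0 0; 2.7 2.4 0 0 0 0; 2.4 1.6 0 0 0 0")

```text
t: 7.45
position: [0.5603, -0.0542, 0.1642]
ee_rot: [-1.918, -2.488, -0.001]
wrist_force: [0.4, -0.8, -3.0]
gripper_width: 0.0131
```

Run:
```python
from h import *
st=arm.sense();print(st["t"],st["position"].round(4),st["gripper_width"],st["wrist_force"].round(1))
s=eyes.snapshot("wrist");cv2.imwrite("pics/w3.png",s["img"][...,::-1])
np.save("w3",[s,st],allow_pickle=True)
o=np.array([.528,.0624]);th=1.829;x=np.array([np.cos(th),np.sin(th)])
go(o-.13*x,.047,th,st)
```

```text
7.45 [ 0.5603 -0.0542  0.1642] 0.013090205053251988 [ 0.4 -0.8 -3. ]
turn [ 0.    -0.    -0.001] yaw 1.829 shift after turn cm [-0.9  -0.15 11.72] q7 0.09
```

View pics/w3.png

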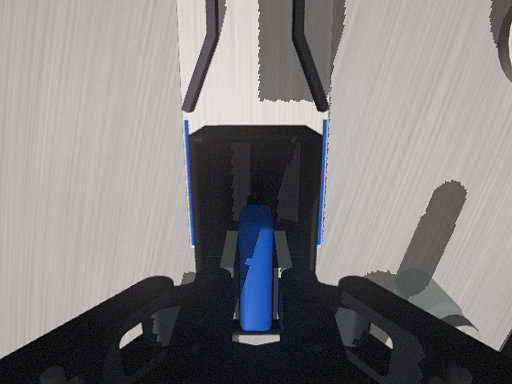

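The blue edge lines are at columns 187 and 325, so their centre of about 256 matches the tool. The caddy is held straight and centred. Lowering it now.

play_rows(increments="-0.6 0 2.5 0 0 0; -0.3 0 3.5 0 0 0; 0 0 3 0 0 0; 0 0 1.6 0 0 0; 0 0 0.7 0 0 0")

```text
t: 8.0
position: [0.5613, -0.065, 0.0499]
ee_rot: [-1.919, -2.486, 0.001]
wrist_force: [0.5, -0.1, -1.3]
gripper_width: 0.0131
```

play_rows(increments="0 0 0.2 0 0 0; 0 0 0.15 0 0 0; 0 0 0.05 0 0 0; 0 0 0 0 0 0; 0 0 0 0 0 0")

```text
t: 8.5
position: [0.5622, -0.0651, 0.0475]
ee_rot: [1.919, 2.486, 0.0]
wrist_force: [-0.2, -0.4, -2.6]
gripper_width: 0.013
```

play_rows(increments="0 0 0.05 0 0 0; 0 0 0.05 0 0 0; 0 0 0.05 0 0 0; 0 0 0 0 0 0; 0 0 0 0 0 0")

```text
t: 9.0
position: [0.562, -0.0651, 0.0463]
ee_rot: [1.919, 2.487, -0.0]
wrist_force: [-7.1, 0.3, 14.4]
gripper_width: 0.0131
```

play_rows(increments="0 0 0 0 0 0; 0 0 0 0 0 0; 0 0 0 0 0 0; 0 0 0 0 0 0; 0 0 0 0 0 0", claw=1)

```text
t: 9.5
position: [0.5619, -0.065, 0.0454]
ee_rot: [-1.92, -2.487, 0.0]
wrist_force: [-0.1, 0.8, 0.0]
gripper_width: 0.0839
```

play_rows(increments="0 0 0 0 0 0; 0 0 -1 0 0 0; 0 0 -3 0 0 0; 0 0 -4 0 0 0; 0 0 -4 0 0 0")

```text
t: 10.0
position: [0.5616, -0.0648, 0.1674]
ee_rot: [-1.919, -2.487, -0.0]
wrist_force: [0.6, -1.1, 0.0]
gripper_width: 0.0853
```

Run:
```python
from h import *
st=arm.sense();print(st["t"],st["position"].round(4),st["gripper_width"],st["wrist_force"].round(1))
s=eyes.snapshot("wrist");cv2.imwrite("pics/w4.png",s["img"][...,::-1])
b=bar(s,(100,100,40),(130,255,255),.096,st,roi=(225,60,290,384));print(b)
o=np.array([.528,.0624]);th=1.829;x=np.array([np.cos(th),np.sin(th)]);n=np.array([-x[1],x[0]])
d=b[0]-o;print("handle in dock",d@x,d@n,b[1]-th)
go(o-.245*x,.17,th,st)
```

```text
10.0 [ 0.5616 -0.0648  0.1674] 0.0853181213645916 [ 0.6 -1.1  0. ]
(array([ 0.56182971, -0.0634759 ]), np.float32(-1.3046058), array([13.92757225, 53.13711929]), array([255.5      , 190.9691358]))
handle in dock -0.13034136425092052 -0.0005665845308490663 -3.133606
turn [-0.    -0.    -0.002] yaw 1.829 shift after turn cm [-11.34  -0.    -0.26] q7 0.11
```

View pics/w4.png

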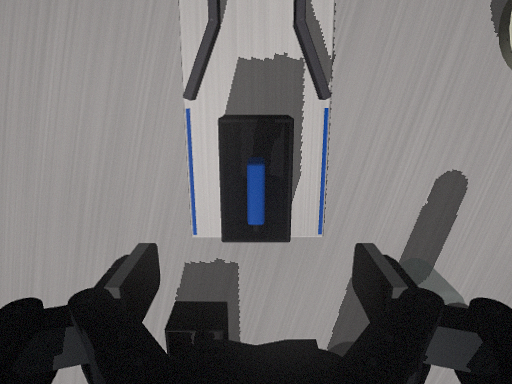

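The caddy is released, straight and centred: its rear edge is at row 241 and its handle at column 256. Now I shut the jaws and go behind it.

play_rows(increments="-1.5 0 0 0 0 0; -2 0 0 0 0 0; -2 0 0 0 0 0; -2 0 0 0 0 0; -1.8 0 0 0 0 0", claw=-1)

```text
t: 10.55
position: [0.5853, -0.1568, 0.165]
ee_rot: [-1.92, -2.485, 0.001]
wrist_force: [0.1, -0.3, -0.2]
gripper_width: 0.0122
```

play_rows(increments="0 0 0.2 0 0 0; 0 0 2 0 0 0; 0 0 2 0 0 0; 0 0 2 0 0 0; 0 0 2 0 0 0")

```text
t: 11.05
position: [0.5852, -0.1547, 0.0824]
ee_rot: [-1.919, -2.487, -0.0]
wrist_force: [0.1, -0.1, -0.6]
gripper_width: 0.0001
```

play_rows(increments="0 0 2 0 0 0; 0 0 2 0 0 0; 0 0 1.6 0 0 0; 0 0 1 0 0 0; 0 0 0.4 0 0 0")

```text
t: 11.55
position: [0.5851, -0.1548, 0.0126]
ee_rot: [-1.919, -2.486, 0.0]
wrist_force: [-0.3, 0.2, -0.3]
gripper_width: 0.0001
```

```bash
cat >> h.py <<'E'
def rep(view=None):
    st=arm.sense();o=np.array([.528,.0624]);th=1.829;x=np.array([np.cos(th),np.sin(th)]);n=np.array([-x[1],x[0]])
    d=st["position"][:2]-o;f=st["wrist_force"]
    print(st["t"],"tool in dock",(1e3*np.array([d@x,d@n])).round(1),"z",st["position"][2].round(4),"F along/lat/z",np.round([f[:2]@x,f[:2]@n,f[2]],1))
    if view:
        s=eyes.snapshot("wrist");cv2.imwrite(f"pics/{view}.png",s["img"][...,::-1])
        b=bar(s,(100,100,40),(130,255,255),.096,st,roi=(200,0,310,384));d=b[0]-o;print("handle in dock",(1e3*np.array([d@x,d@n])).round(1),"yaw",(b[1]-th+np.pi/2)%np.pi-np.pi/2,b[2].round(0))
E
python3 -c "
from h import *
rep('w5')"
```

```text
11.55 tool in dock [-2.246e+02  2.000e-01] z 0.0126 F along/lat/z [ 0.2  0.3 -0.3]
handle in dock [-145.    -0.4] yaw -0.0030026436 [14. 25.]
```

View pics/w5.png

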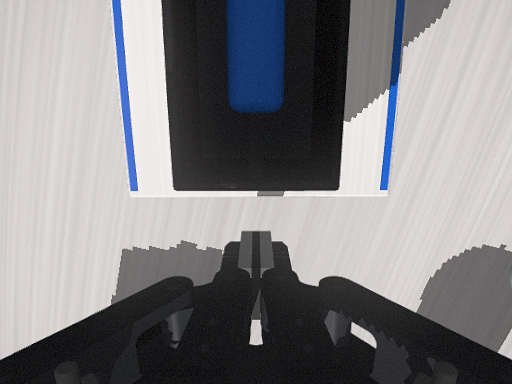

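play_rows(increments="0.4 0 0 0 0 0; 0.5 0 0 0 0 0; 0.5 0 0 0 0 0; 0.5 0 0 0 0 0; 0.3 0 0 0 0 0")

```text
t: 12.1
position: [0.5799, -0.133, 0.0137]
ee_rot: [1.919, 2.487, 0.0]
wrist_force: [-0.6, 0.2, 0.9]
gripper_width: -0.0002
```

play_rows(increments="0.2 0 0 0 0 0; 0.2 0 0 0 0 0; 0.2 0 0 0 0 0; 0.2 0 0 0 0 0; 0.2 0 0 0 0 0")

```text
t: 12.6
position: [0.5775, -0.1242, 0.0136]
ee_rot: [1.92, 2.486, -0.0]
wrist_force: [1.2, -3.4, 1.5]
gripper_width: 0.0
```

play_rows(increments="0.2 0 0 0 0 0; 0.2 0 0 0 0 0; 0.2 0 0 0 0 0; 0.2 0 0 0 0 0; 0.2 0 0 0 0 0")

```text
t: 13.1
position: [0.5749, -0.1143, 0.0135]
ee_rot: [1.92, 2.487, -0.0]
wrist_force: [1.2, -3.4, 3.3]
gripper_width: -0.0001
```

```bash
python3 -c "
from h import *
rep()"
```

```text
13.1 tool in dock [-182.8   -0.2] z 0.0135 F along/lat/z [-3.6 -0.2  3.3]
```

play_rows(increments="0.3 0 0 0 0 0; 0.3 0 0 0 0 0; 0.3 0 0 0 0 0; 0.3 0 0 0 0 0; 0.3 0 0 0 0 0")

```text
t: 13.6
position: [0.571, -0.0996, 0.0135]
ee_rot: [-1.92, -2.487, 0.0]
wrist_force: [0.7, -4.4, 3.6]
gripper_width: -0.0001
```

play_rows(increments="0.3 0 0 0 0 0; 0.3 0 0 0 0 0; 0.3 0 0 0 0 0; 0.3 0 0 0 0 0; 0.3 0 0 0 0 0")

```text
t: 14.1
position: [0.5672, -0.0851, 0.0134]
ee_rot: [-1.92, -2.487, 0.0]
wrist_force: [1.3, -4.2, 4.1]
gripper_width: -0.0
```

play_rows(increments="0.3 0 0 0 0 0; 0.3 0 0 0 0 0; 0.3 0 0 0 0 0; 0.3 0 0 0 0 0; 0.3 0 0 0 0 0")

```text
t: 14.6
position: [0.5633, -0.0706, 0.0134]
ee_rot: [-1.92, -2.487, 0.0]
wrist_force: [1.4, -4.3, 4.4]
gripper_width: -0.0004
```

```bash
python3 -c "
from h import *
rep('w6')
s=np.load('top.npy',allow_pickle=True).item();m=cv2.inRange(cv2.cvtColor(s['img'],cv2.COLOR_RGB2HSV),(0,130,60),(8,255,255))
ys,xs=np.nonzero(m[200:235,190:235]);w=onz(s,np.c_[xs+190,ys+200],.054)[:,:2]-[.528,.0624]
print('buffer x px range mm',np.percentile(1e3*w@[np.cos(1.829),np.sin(1.829)],[0,10,50,90,100]).round(0))"
```

```text
14.6 tool in dock [-137.6   -0.2] z 0.0134 F along/lat/z [-4.5 -0.2  4.4]
handle in dock [-70.5  -0.5] yaw -0.0034031868 [14. 48.]
buffer x px range mm [72. 73. 77. 80. 82.]
```

View pics/w6.png

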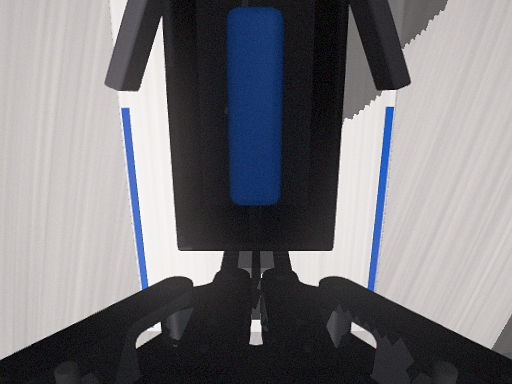

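The caddy goes in straight between the flares, with its handle at column 255. By the top image the buffer face is about 72 to 77 mm past the origin. I'll go on into the channel.

play_rows(increments="0.2 0 0 0 0 0; 0.2 0 0 0 0 0; 0.2 0 0 0 0 0; 0.2 0 0 0 0 0; 0.2 0 0 0 0 0")

```text
t: 15.15
position: [0.5609, -0.061, 0.0135]
ee_rot: [-1.92, -2.487, -0.0]
wrist_force: [0.9, -2.9, 2.6]
gripper_width: -0.0001
```

play_rows(increments="0.2 0 0 0 0 0; 0.2 0 0 0 0 0; 0.2 0 0 0 0 0; 0.2 0 0 0 0 0; 0.2 0 0 0 0 0")

```text
t: 15.65
position: [0.5583, -0.0513, 0.0134]
ee_rot: [-1.919, -2.487, 0.0]
wrist_force: [1.2, -3.4, 2.0]
gripper_width: -0.0
```

```bash
python3 -c "
from h import *
rep()"
```

```text
15.65 tool in dock [-117.6   -0.2] z 0.0134 F along/lat/z [-3.6 -0.2  2. ]
```

In the channel, the force stays at the sliding level. Next, 40 mm more.

play_rows(increments="0.25 0 0 0 0 0; 0.25 0 0 0 0 0; 0.25 0 0 0 0 0; 0.25 0 0 0 0 0; 0.25 0 0 0 0 0")

```text
t: 16.15
position: [0.5551, -0.0391, 0.0134]
ee_rot: [-1.919, -2.487, 0.0]
wrist_force: [0.6, -3.0, 2.3]
gripper_width: 0.0003
```

play_rows(increments="0.25 0 0 0 0 0; 0.25 0 0 0 0 0; 0.25 0 0 0 0 0; 0.25 0 0 0 0 0; 0.25 0 0 0 0 0")

```text
t: 16.65
position: [0.552, -0.0271, 0.0135]
ee_rot: [-1.92, -2.487, -0.0]
wrist_force: [-0.4, -3.1, 1.4]
gripper_width: 0.0001
```

play_rows(increments="0.25 0 0 0 0 0; 0.25 0 0 0 0 0; 0.25 0 0 0 0 0; 0.25 0 0 0 0 0; 0.25 0 0 0 0 0")

```text
t: 17.15
position: [0.5488, -0.0149, 0.0134]
ee_rot: [-1.919, -2.487, 0.0]
wrist_force: [0.1, -1.7, 0.0]
gripper_width: 0.0001
```

```bash
python3 -c "
from h import *
rep()"
```

```text
17.15 tool in dock [-80.1  -0.3] z 0.0134 F along/lat/z [-1.7  0.3  0. ]
```

play_rows(increments="0.2 0 0 0 0 0; 0.2 0 0 0 0 0; 0.2 0 0 0 0 0; 0.2 0 0 0 0 0; 0.2 0 0 0 0 0")

```text
t: 17.65
position: [0.5463, -0.0054, 0.0134]
ee_rot: [-1.92, -2.487, 0.0]
wrist_force: [0.2, -1.4, -0.9]
gripper_width: -0.0001
```

play_rows(increments="0.2 0 0 0 0 0; 0.2 0 0 0 0 0; 0.2 0 0 0 0 0; 0.1 0 0 0 0 0; 0.1 0 0 0 0 0")

```text
t: 18.15
position: [0.5443, 0.0023, 0.0135]
ee_rot: [-1.92, -2.487, -0.0]
wrist_force: [-0.5, -0.7, -0.2]
gripper_width: 0.0003
```

play_rows(increments="0.06 0 0 0 0 0; 0.06 0 0 0 0 0; 0.06 0 0 0 0 0; 0.06 0 0 0 0 0; 0.06 0 0 0 0 0")

```text
t: 18.65
position: [0.5436, 0.0051, 0.0135]
ee_rot: [-1.92, -2.487, -0.0]
wrist_force: [0.6, -1.3, -0.4]
gripper_width: 0.0003
```

play_rows(increments="0.07 0 0 0 0 0; 0.07 0 0 0 0 0; 0.07 0 0 0 0 0; 0.07 0 0 0 0 0; 0.07 0 0 0 0 0")

```text
t: 19.15
position: [0.5427, 0.0086, 0.0135]
ee_rot: [-1.92, -2.487, 0.0]
wrist_force: [0.8, -0.8, -0.5]
gripper_width: -0.0001
```

play_rows(increments="0.07 0 0 0 0 0; 0.07 0 0 0 0 0; 0.07 0 0 0 0 0; 0.07 0 0 0 0 0; 0.07 0 0 0 0 0")

```text
t: 19.65
position: [0.5418, 0.0119, 0.0135]
ee_rot: [-1.92, -2.487, -0.0]
wrist_force: [0.3, -0.8, -0.2]
gripper_width: -0.0003
```

```bash
python3 -c "
from h import *
rep()
s=eyes.snapshot('top');a=s['img'][170:270,150:290,::-1];cv2.imwrite('pics/t2.png',cv2.resize(a,None,fx=5,fy=5,interpolation=2))"
```

```text
19.65 tool in dock [-52.3  -0.5] z 0.0135 F along/lat/z [-0.8 -0.1 -0.2]
```

View pics/t2.png

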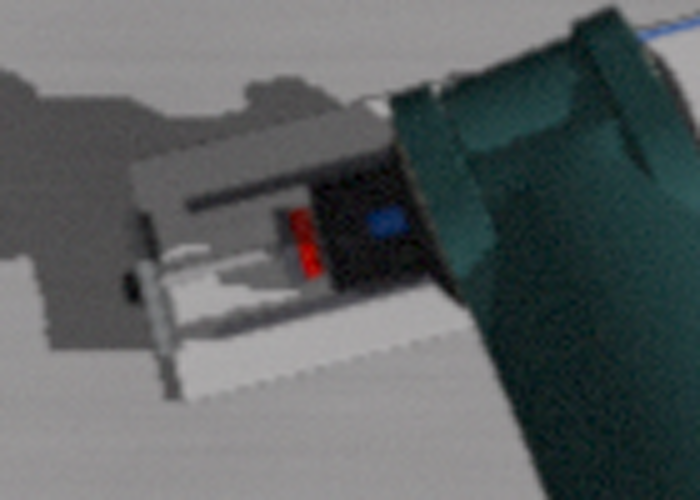

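The caddy's front is a few millimetres short of the red buffer (300–320, 240 in the crop) and straight between the guides. I'll creep forward.

play_rows(increments="0.05 0 0 0 0 0; 0.05 0 0 0 0 0; 0.05 0 0 0 0 0; 0.05 0 0 0 0 0; 0.05 0 0 0 0 0")

```text
t: 20.2
position: [0.5412, 0.0143, 0.0135]
ee_rot: [-1.92, -2.487, 0.0]
wrist_force: [0.6, -1.4, -0.5]
gripper_width: 0.0
```

play_rows(increments="0.05 0 0 0 0 0; 0.05 0 0 0 0 0; 0.05 0 0 0 0 0; 0.05 0 0 0 0 0; 0.05 0 0 0 0 0")

```text
t: 20.7
position: [0.5408, 0.0161, 0.0136]
ee_rot: [1.92, 2.486, -0.0]
wrist_force: [2.9, -6.5, -0.5]
gripper_width: 0.0
```

play_rows(increments="0.05 0 0 0 0 0; 0.05 0 0 0 0 0; 0.05 0 0 0 0 0; 0 0 0 0 0 0; 0 0 0 0 0 0")

```text
t: 21.2
position: [0.5407, 0.0169, 0.0136]
ee_rot: [1.92, 2.485, -0.001]
wrist_force: [3.3, -8.4, 0.6]
gripper_width: 0.0002
```

play_rows(increments="0.05 0 0 0 0 0; 0.05 0 0 0 0 0; 0.05 0 0 0 0 0; 0.05 0 0 0 0 0; 0 0 0 0 0 0")

```text
t: 21.7
position: [0.5405, 0.018, 0.0137]
ee_rot: [1.921, 2.483, -0.001]
wrist_force: [4.1, -13.9, 0.7]
gripper_width: -0.0002
```

play_rows(increments="0 0 0 0 0 0; 0 0 0 0 0 0; 0 0 0 0 0 0; 0 0 0 0 0 0; 0 0 0 0 0 0")

```text
t: 22.2
position: [0.5405, 0.0179, 0.0137]
ee_rot: [1.921, 2.483, -0.001]
wrist_force: [5.9, -14.0, 1.1]
gripper_width: -0.0
```

```bash
python3 -c "
from h import *
rep()"
```

```text
22.2 tool in dock [-46.2  -0.7] z 0.0137 F along/lat/z [-15.1  -2.1   1.1]
```

play_rows(increments="-0.15 0 0 0 0 0; -0.15 0 0 0 0 0; -0.15 0 0 0 0 0; -0.15 0 0 0 0 0; -0.15 0 0 0 0 0")

```text
t: 22.7
position: [0.5414, 0.0132, 0.0135]
ee_rot: [-1.919, -2.487, -0.0]
wrist_force: [-0.5, -0.6, 0.0]
gripper_width: -0.0004
```

play_rows(increments="-0.15 0 0 0 0 0; -0.15 0 0 0 0 0; -0.15 0 0 0 0 0; -0.15 0 0 0 0 0; -0.15 0 0 0 0 0")

```text
t: 23.2
position: [0.5435, 0.0055, 0.0135]
ee_rot: [-1.92, -2.487, 0.0]
wrist_force: [-0.2, -1.5, 1.0]
gripper_width: 0.0003
```

play_rows(increments="-0.15 0 0 0 0 0; -0.15 0 0 0 0 0; -0.2 0 0 0 0 0; -0.2 0 0 0 0 0; -0.2 0 0 0 0 0")

```text
t: 23.7
position: [0.5458, -0.0033, 0.0135]
ee_rot: [-1.92, -2.487, -0.0]
wrist_force: [0.0, 0.5, 0.8]
gripper_width: -0.0002
```

play_rows(increments="-0.5 0 0 0 0 0; -0.5 0 0 0 0 0; -0.5 0 0 0 0 0; -0.5 0 0 0 0 0; 0 0 0 0 0 0")

```text
t: 24.2
position: [0.5509, -0.0234, 0.0134]
ee_rot: [1.921, 2.486, -0.0]
wrist_force: [0.4, -0.1, 1.1]
gripper_width: -0.0
```

```bash
python3 -c "
from h import *
rep('w7')"
```

```text
24.2 tool in dock [-88.8  -0.3] z 0.0134 F along/lat/z [-0.2 -0.3  1.1]
handle in dock [-2.8 -0.9] yaw 1.566568 [13. 13.]
```

View pics/w7.png

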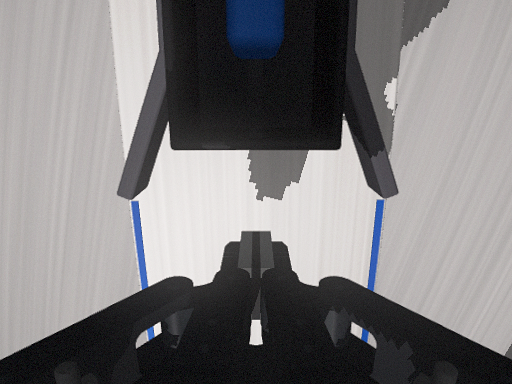

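The pusher is clear of the caddy, whose rear edge is at row 149; it stands straight and centred between the guides. I'll rise and check the buffer contact.

play_rows(increments="-1 0 -1 0 0 0; -1 0 -3 0 0 0; 0 0 -4 0 0 0; 0 0 -4 0 0 0; 0 0 -4 0 0 0")

```text
t: 24.75
position: [0.5557, -0.0422, 0.1759]
ee_rot: [1.919, 2.487, 0.0]
wrist_force: [0.4, -0.1, 0.0]
gripper_width: -0.0001
```

play_rows(increments="2 0 -2 0 0 0; 3 0 -1 0 0 0; 3 0 0 0 0 0; 3 0 0 0 0 0; 1 0 0 0 0 0")

```text
t: 25.25
position: [0.5248, 0.0769, 0.2046]
ee_rot: [1.915, 2.49, 0.001]
wrist_force: [0.6, -0.1, 0.3]
gripper_width: -0.0
```

```bash
python3 -c "
from h import *
rep('w8')"
```

```text
25.25 tool in dock [14.8 -0.6] z 0.2046 F along/lat/z [-0.2 -0.6  0.3]
handle in dock [20.1 -0.6] yaw 0.006517172 [14. 52.]
```

View pics/w8.png

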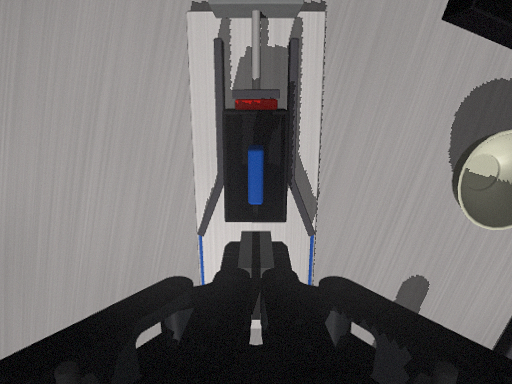

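The red buffer (256,103) sits against the caddy's front edge at row 109. The caddy is straight and centred, and about 1 mm back from its pressed position. I'm handing the job in.

```bash
python3 -c "
from rig import ticket
print(ticket.close_job())"
```

```text
the job is handed in; nothing more can be done
None
```

The blue-handled caddy is docked: it stands between the guides against the red buffer, released. I handed the job in about 25 s into the 72 s allowed; it gives no verdict.

- **Grasp:** the first grip closed above the handle without moving the caddy. The camera showed the fingertips about 30 mm farther back than described, so I gripped that much lower and it held.
- **Set-down:** I let go of it on the plate's open end, about 130 mm before the bay's origin. It was within about 1 mm of the centre line and straight to about 0.01 rad.
- **Push:** sliding it in took about 1 to 4.5 N. Against the buffer the wrist read 14.5 to 15 N for about 0.5 s, a little above the suggested 12 to 14 N. I estimate 11 to 14 N of that was on the buffer itself; this was not measured directly. There was no sign of forcing against the guides.
- **Last check:** after I drew back at 15 mm/s, the close picture showed:
  - the buffer touching the caddy's front;
  - the caddy 0.6 mm off centre and turned 0.007 rad;
  - the caddy about 1 mm back from where it was pressed.

I could not measure the remaining contact force; I judged it from that picture and the 1 mm. The wrist force's sliding level fell from about 4 to 1 N along the channel, so it may have drifted by a few newtons. I touched none of the other things, but I did not measure their positions again at the end.

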